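# Pry open the load-ring case and stack the rings on the load stand

### The arm

A 6-joint arm with a two-finger parallel gripper is mounted at the origin on a cart in front of the work surface, level with it; the furniture and walls round the work are solid. World frame = base frame: x ahead of the robot, y to its left, z up, the work surface at z = 0. Lengths are in m, angles in degrees, forces in N, time in s.
With the tool pointing down it reaches from about 0.375 to 0.9 m from the base axis. Payload 3.1 kg.
Tool frame: the origin (TCP) lies at the very end of the fingers, on their centre line; the grasp point (between the pads) lies behind it (bot.grip_depth is the z of the grasp point in the tool frame, in m); z points along the fingers, y is the direction in which the jaws open and shut (so a half turn about z gives the same grasp; the last joint's range is limited). The gripper opens to 87 mm and grips with 3 to 60 N. Pads are 19 mm wide; open, the fingers measure 117 mm over their backs; the gripper's body (75 mm by 190 mm) begins 51 mm behind the grasp point.
Start: joints at [59.043, 30.224, 82.088, -0, 67.689, -10.227], TCP at [0.221, 0.585, 0.223] pointing down, gripper open.
Joint ranges: [-176.69, 176.69], [-43.24, 126.21], [12.49, 139.97], [-82, 262], [0, 151.66], [-163.58, 163.58]. Speed limits (degrees/s): [159.86, 159.86, 180, 180, 180, 180].

### API

Orientations are given as a 3x3 rotation matrix whose columns are the frame's x, y, z axes.
In Python, from rig import bot, vision gives the robot as it stands. The module is installed in compiled form; this text tells all that it offers.
- The arm moves only by the shell command python3 -m jog 'ROWS'. ROWS is JSON, a list of rows, each a list of 3 entries, a list of its own where there are three numbers: the shift along the tool's x, y, z in mm, then the turn, a rotation vector about the tool's x, y, z in degrees, then the closure, from 0 (fully open) to 1 (shut). In form: [[[dx, dy, dz], [wx, wy, wz], fingers], ...]. A call has 1 to 12 rows; each row is the pose to reach, as a shift and turn from the pose commanded when the call began, along the tool's axes at that moment; what a row does not reach only later rows make up. A row lasts 1/12 s, in which the tool goes at most 41.7 mm and 7.16 degrees, less where a joint would pass 70% of its speed; a pose out of reach is approached as far as the arm can. A call with a gripper value outside its range is refused whole. The fingers move at their own pace and stop on an object; the grip force is fixed at half the most. Time passes only in rows, so rows that repeat a pose let the fingers close. It gives the time, the measured TCP pose, the force and the opening at its end, in the units of the state.
- bot.read_state(): the state, without advancing time (a new reading comes with each control period).
- vision.capture(name): name is "scene" or "top" or "wrist"; returns the picture (384x512x3 uint8, red, green, blue); there is no depth.
- vision.camera_info(name): a dict with "intrinsics" (3x3 intrinsics, pixels), "camera_from_world" (4x4, takes a point from world to camera coordinates); the wrist camera has in their place "mount" (4x4, takes a point from camera to tool coordinates, whose origin is the TCP and whose axes are the flange's). Camera axes: x right, y up, looking along -z (the intrinsics and any distortion apply to the point x, -y, -z); pixel columns grow to the right and rows downward; lengths in m; the calibration is good to about 2 mm. A picture is of the moment at which its call begins: read the wrist's pose just before it. camera_info takes no time and is no camera call.
- bot.hand_in(): hands the job in, once; it reports no verdict.
The state is a dict: "time_s": time; "joint_positions": joint angles; "qvel": joint speeds; "tau": joint torques, N m; "position": TCP position; "tcp_rot": TCP orientation; "force": force on the tool from outside, world axes, zero at the start; "moment": the same for the moment, N m; "opening": opening from 0.0 (shut) to 1.0 (fully open).
Only numpy, scipy, OpenCV 4.12 (cv2) and the standard library are available. Lean on these libraries where they do the work, as an engineer would, in place of code of your own. Each camera call takes 0.05 s, during which the arm holds its last target. There are 200 camera calls.

### The job

Lever up the tight hinged lid of the ring case with the flat opener, its blade in the slot under the lid's front edge, and swing the lid right open. Thread the load rings you find in the case down the post of the load stand, largest first and smallest last, each fully home and flat. Finish with the opener lying in the metal tray and the emptied case shut again, and do not disturb the other things on the table.

Things in the scene. Friction and masses are not known exactly. Their poses are not given: they have to be found in the camera images.
- case: Grey ring case, fixed to the table, 140 (x) x 230 (y) mm, green lid. Origin at the centre of its underside; its x axis points from the front (slot side) to the hinge side, y along the hinge. A flat bed 40 mm above the table carries the rings, in a row along y, 70 mm apart, 3 mm in front of the centre line, in any order; some may be absent. A 4 mm thick rim stands 8 mm over the bed, to 48 mm; the rim has a 40 mm wide gap in the middle of the front.
- lid (a joint): Lid angle in rad: 0 shut, grows as the lid's front edge rises, 1.85 fully open (leaning back past upright). The hinge is stiff (about 0.22 N m of friction; lid 0.15 kg) and the lid stays where it is left; about 3 N upward at the front edge moves it. The lid is 140 x 230 x 22 mm: a 4 mm top over an 18 mm deep, 4 mm thick skirt all round; the bottom of the skirt sits on the rim when shut, the top outside face is then 70 mm above the table.
- lid_hinge (a point): Middle of the hinge line, at the rear of the case: 70 mm behind the case's centre, 48 mm above the table. Fixed to the case. The lid turns about the case's y axis through it.
- lid_front (a point): Middle of the bottom edge of the lid's front skirt (moves with the lid): 140 mm from the hinge line.
- slot (a point): Mouth of the pry slot in the case's front face, at mid width and mid height: the slot is 40 mm wide and 8 mm high (40 to 48 mm above the table), bounded above by the bottom of the lid's skirt; behind the 4 mm rim it opens into the case, free for 33 mm from the front face before the nearest ring.
- opener: Flat opener, loose: yellow handle 90 x 20 x 20 mm and a steel blade 16 mm wide, 2.5 mm thick, that stands 75 mm out of it. Lies flat, 80 g. Origin at the centre of the underside of the handle; x points along the blade to its tip; the blade is at mid height (10 mm above the underside).
- opener_tip (a point): Middle of the blade's tip, 120 mm in front of the opener's origin and 10 mm above its underside.
- tray: Shallow grey metal tray, fixed, 210 (x) x 120 (y) x 16 mm high, 3 mm walls, floor 3 mm. Origin at the centre of its underside.
- stand: Load stand, fixed: grey base 110 x 110 x 10 mm, an aluminium disc 48 mm across up to 22 mm, a dark seat 30 mm across up to 35 mm, and an upright steel post 16 mm across with a rounded tip, top at 85 mm. Origin at the centre of its underside; the post stands on its z axis.
- seat (a point): Centre of the stand's seat, on the post's axis, 35 mm above the table: the underside of the lowest ring lies at this height when home.
- ring_large: Large ring, bright steel, loose: 60 mm outside, 22 mm bore, 16 mm high, 150 g. Origin at the centre of its underside, z along the bore. Starts lying flat in the shut case; may be absent.
- ring_large_mid (a point): Centre of the bore of that ring at mid height, 8 mm above its underside.
- ring_medium: Medium ring, brass, loose: 50 mm outside, 22 mm bore, 16 mm high, 100 g. Origin at the centre of its underside, z along the bore. Starts lying flat in the shut case; may be absent.
- ring_medium_mid (a point): Centre of the bore of that ring at mid height, 8 mm above its underside.
- ring_small: Small ring, orange, loose: 40 mm outside, 22 mm bore, 16 mm high, 60 g. Origin at the centre of its underside, z along the bore. Starts lying flat in the shut case; may be absent.
- ring_small_mid (a point): Centre of the bore of that ring at mid height, 8 mm above its underside.
- stain_bottle: Amber bottle with an orange cap, 56 mm across, 113 mm high, loose bystander, to be left alone. Origin at the centre of its underside.
- buffer_bottle: Clear bottle with a blue cap, 70 mm across, 129 mm high, loose bystander, to be left alone. Origin at the centre of its underside.
- roll_of_tape: Roll of tape lying flat, 104 mm across, 25 mm high, loose bystander, to be left alone. Origin at the centre of its underside.

How it is judged:
By the outcome, as a careful person would: the job done as asked, in the order asked, and still so for the second after the job is handed in, with the robot touching nothing.
Of ring_large, ring_medium, ring_small only 2 to 3 are there at a start; the rules pass over those that are not, and their reading is None.
At some moment in a run one of opener may be knocked a few centimetres aside while the robot is not near it.
It also fails if it takes over 208 s, if anything falls off the work surface, if the arm or the gripper's body presses on something with over 40 N, if the wrist force passes 120 N, or if a joint passes its speed limit or range.

## Working session

There is one attempt and no reset: what is moved stays moved. The work goes in short steps, Python scripts to look and compute and a shell command to move; the robot and the scene stay as the last step left them, time stands still between calls to the robot, and variables do not carry over. Pictures are saved under pics/ and viewed, about 12 in all and at most 16, crops included, and the job is handed in when it is done.

```bash
mkdir -p pics; ls; python3 - <<'E'
from rig import bot, vision
import cv2, numpy as np
s=bot.read_state(); print({k:np.round(v,3).tolist() for k,v in s.items()}, bot.grip_depth)
ims=[vision.capture(n) for n in("scene","top")]
for n,i in zip(("scene","top"),ims): cv2.imwrite(f"pics/{n}0.png",cv2.cvtColor(i,cv2.COLOR_RGB2BGR))
for n in("scene","top","wrist"): print({k:np.round(v,3).tolist() for k,v in vision.camera_info(n).items()})
E
```

```text
pics
{'time_s': 0.0, 'joint_positions': [59.043, 30.281, 82.156, -0.001, 67.688, -10.228], 'qvel': [0.1, -0.025, 0.028, 0.063, 0.155, 0.011], 'tau': [-0.0, -44.004, -17.66, 0.063, 0.058, -0.0], 'position': [0.221, 0.584, 0.222], 'tcp_rot': [[-0.935, 0.354, -0.001], [0.354, 0.935, -0.002], [0.0, -0.002, -1.0]], 'force': [-0.041, -0.114, -0.788], 'moment': [0.009, 0.02, 0.02], 'opening': 1.002} -0.0187
{'intrinsics': [[347.28, 0.0, 253.225], [0.0, 347.28, 191.628], [0.0, 0.0, 1.0]], 'camera_from_world': [[0.629, -0.777, 0.02, -0.423], [0.287, 0.256, 0.923, -0.221], [-0.723, -0.575, 0.384, -0.537], [0.0, 0.0, 0.0, 1.0]]}
{'intrinsics': [[351.615, 0.0, 256.178], [0.0, 351.615, 188.465], [0.0, 0.0, 1.0]], 'camera_from_world': [[0.002, -1.0, -0.02, -0.042], [0.997, 0.0, 0.083, -0.599], [-0.083, -0.02, 0.996, -1.19], [0.0, 0.0, 0.0, 1.0]]}
{'intrinsics': [[337.352, 0.0, 249.332], [0.0, 337.352, 194.717], [0.0, 0.0, 1.0]], 'mount': [[-0.0, 0.964, 0.267, 0.073], [1.0, 0.0, -0.0, -0.001], [-0.0, 0.267, -0.964, -0.163], [0.0, 0.0, 0.0, 1.0]]}
```

View pics/top0.png

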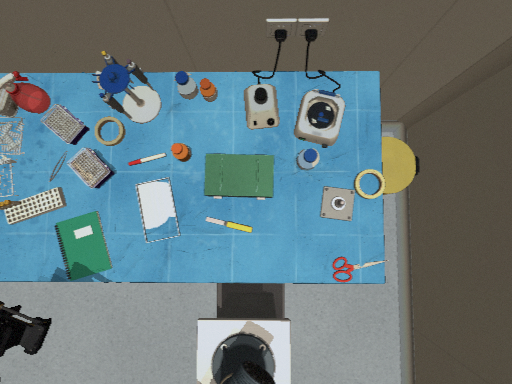

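View pics/scene0.png

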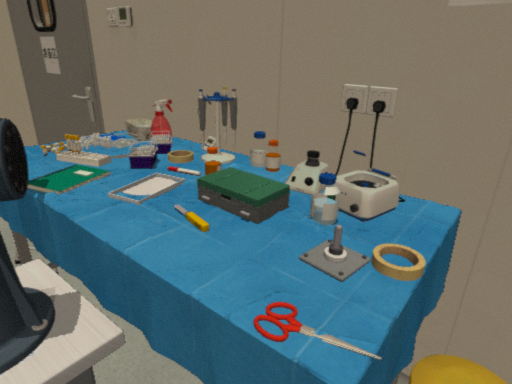

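Top view: case lid about (205–273, 153–197) with its front towards the robot, opener (207–252, 217–231) with the blade pointing left (+y), tray (158,210), stand (338,203), tape (370,184), bottles (308,158) and (180,152).

```bash
cat > h.py <<'E'
from rig import bot, vision
import cv2, numpy as np
def cam(n):
    c=vision.camera_info(n); K=np.array(c["intrinsics"])
    if n=="wrist":
        s=bot.read_state(); T=np.eye(4); T[:3,:3]=s["tcp_rot"]; T[:3,3]=s["position"]; W=T@np.array(c["mount"])
    else: W=np.linalg.inv(np.array(c["camera_from_world"]))
    return K,W
def ray(px,z,KW):
    K,W=KW; p=np.atleast_2d(px).astype(float)
    d=np.c_[(p[:,0]-K[0,2])/K[0,0],-(p[:,1]-K[1,2])/K[1,1],-np.ones(len(p))]@W[:3,:3].T
    o=W[:3,3]; return o+d*((z-o[2])/d[:,2])[:,None]
def proj(P,KW):
    K,W=KW; q=(np.atleast_2d(P)-W[:3,3])@W[:3,:3]
    return np.c_[K[0,2]+K[0,0]*q[:,0]/-q[:,2],K[1,2]-K[1,1]*q[:,1]/-q[:,2]]
def grab(n,name=None,crop=None,scale=1):
    KW=cam(n); im=vision.capture(n)
    if name:
        o=im if crop is None else im[crop[1]:crop[3],crop[0]:crop[2]]
        o=cv2.resize(o,None,fx=scale,fy=scale,interpolation=cv2.INTER_CUBIC); cv2.imwrite(f"pics/{name}.png",cv2.cvtColor(o,cv2.COLOR_RGB2BGR))
    return im,KW
def mask(im,lo,hi): return cv2.inRange(cv2.cvtColor(im,cv2.COLOR_RGB2HSV),lo,hi)
def blobs(m,amin=30):
    cs=cv2.findContours(m,cv2.RETR_EXTERNAL,cv2.CHAIN_APPROX_NONE)[0]
    return sorted([c for c in cs if cv2.contourArea(c)>amin],key=cv2.contourArea,reverse=True)
def rect(c,z,KW):
    P=ray(c[:,0,:],z,KW)[:,:2]; (x,y),(w,h),a=cv2.minAreaRect((P*1000).astype(np.float32)); return np.round([x,y,w,h,a],1)
E
python3 - <<'E'
from h import *
im,KW=grab("top")
def show(n,lo,hi,z,amin,box):
    m=mask(im,lo,hi); k=np.zeros_like(m); k[box[1]:box[3],box[0]:box[2]]=255
    for c in blobs(m&k,amin)[:3]: print(n,c[:,0].mean(0).round(1),rect(c,z,KW))
show("lid",(40,60,20),(85,255,200),.07,500,(190,140,290,205))
show("handle",(20,100,100),(35,255,255),.015,20,(190,205,270,240))
show("blade",(0,0,120),(180,90,255),.01,10,(190,205,270,240))
show("tray",(0,0,60),(180,90,255),.016,300,(125,170,190,250))
show("stand",(0,0,60),(180,90,255),.01,100,(310,175,355,230))
show("bright",(0,0,190),(180,40,255),.03,5,(310,175,355,230))
im2,_=grab("top","a",(130,130,390,250),3)
E
```

```text
lid [238.9 175. ] [640.5  15.4 227.7 140.   88.6]
handle [239.  226.6] [467.4  18.4  89.8  19.2  76.2]
blade [215.6 221. ] [486.8  98.2  77.1  16.5  75.5]
tray [157.  209.5] [526.3 303.2 211.3 124.8  12. ]
stand [337.2 203.2] [ 548.9 -322.4  110.9  109.6   82.5]
bright [338.  203.1] [ 548.5 -322.9   40.9   44.2    0. ]
```

View pics/a.png

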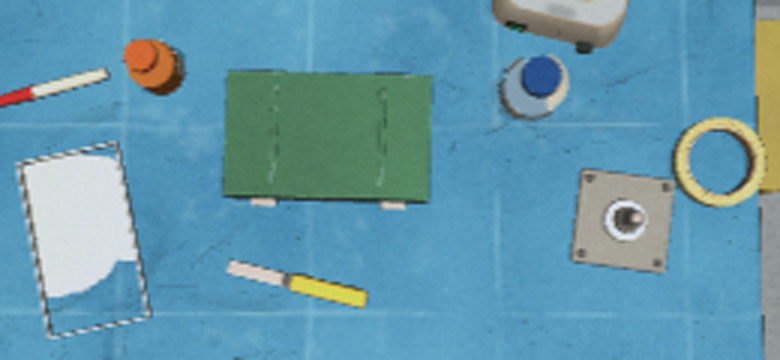

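```bash
cat >> h.py <<'E'
from scipy.spatial.transform import Rotation as Ro
def go(pos,yaw,pitch=0,R0=None,p0=None):
    "shift mm / rotvec deg in tool axes from the present (or given) pose to pos (mm), yaw of tool x, nose-up pitch"
    s=bot.read_state(); R0=np.array(s["tcp_rot"]) if R0 is None else R0; p0=np.array(s["position"])*1000 if p0 is None else p0
    R=tool(yaw,pitch)
    d=R0.T@(np.array(pos)-p0); w=Ro.from_matrix(R0.T@R).as_rotvec(degrees=True)
    print("shift",d.round(1).tolist(),"turn",w.round(1).tolist(),"rows>=",round(max(np.linalg.norm(d)/41.7,np.linalg.norm(w)/7.16),1)); return d,w
def tool(yaw,pitch=0): return Ro.from_euler("ZY",[yaw,-pitch],degrees=True).as_matrix()@np.diag([1.,-1,-1])
E
python3 - <<'E'
from h import *
go([475,49.5,150],76.2)
E
```

```text
shift [-426.8, -410.0, 72.4] turn [-0.1, 0.0, 83.1] rows>= 14.3
```

```bash
python3 -m jog '[[[-427,-410,72],[0,0,83],0],[[-427,-410,72],[0,0,83],0],[[-427,-410,72],[0,0,83],0],[[-427,-410,72],[0,0,83],0],[[-427,-410,72],[0,0,83],0],[[-427,-410,72],[0,0,83],0],[[-427,-410,72],[0,0,83],0],[[-427,-410,72],[0,0,83],0],[[-427,-410,72],[0,0,83],0],[[-427,-410,72],[0,0,83],0],[[-427,-410,72],[0,0,83],0],[[-427,-410,72],[0,0,83],0]]'
python3 - <<'E'
from h import *
go([475,49.5,150],76.2);go([475,49.5,60],76.2)
E
```

```text
time_s: 1.2
position: [0.4349, 0.1344, 0.1621]
tcp_rot: [[0.243, 0.97, 0.0], [0.97, -0.243, 0.0], [0.0, 0.0, -1.0]]
force: [0.8, 1.0, 1.0]
opening: 1.0
shift [-72.6, 59.5, 12.1] turn [0.0, -0.0, -0.2] rows>= 2.3
shift [-72.6, 59.4, 102.1] turn [0.0, -0.0, -0.2] rows>= 3.3
```

```bash
python3 -m jog '[[[-72,60,62],[0,0,0],0],[[-72,60,62],[0,0,0],0],[[-72,60,62],[0,0,0],0],[[-72,60,62],[0,0,0],0],[[-72,60,62],[0,0,0],0],[[-72,60,62],[0,0,0],0]]'
python3 - <<'E'
from h import *
im,KW=grab("wrist","w1")
for n,lo,hi,z in(("handle",(20,100,80),(35,255,255),.02),("blade",(0,0,120),(180,60,255),.011)):
    for c in blobs(mask(im,lo,hi),200)[:3]: print(n,c[:,0].mean(0).round(),rect(c,z,KW))
im,KW=grab("top")
for c in blobs(mask(im,(20,100,100),(35,255,255)),20)[:4]: print(rect(c,.015,KW))
go([475,49.5,2],76.2)
E
```

```text
time_s: 1.7
position: [0.475, 0.0525, 0.1002]
tcp_rot: [[0.238, 0.971, -0.001], [0.971, -0.238, 0.0], [0.0, -0.001, -1.0]]
force: [-0.7, -0.0, 0.4]
opening: 1.001
handle [251. 227.] [470.9  31.   59.1  18.9  76.8]
blade [251. 142.] [486.2  94.7  75.1  17.8  76.3]
blade [367. 121.] [572.4  88.3  30.2  10.3  88.5]
[ 679.1 -535.8  113.8  200.6   88.4]
[462.6  -2.9  46.1  18.3  76.2]
shift [-3.6, 0.8, 98.8] turn [0.0, -0.0, 0.2] rows>= 2.4
```

View pics/w1.png

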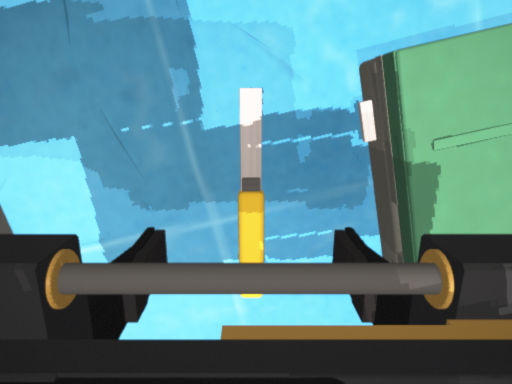

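```bash
python3 -m jog '[[[-4,1,99],[0,0,0],0],[[-4,1,99],[0,0,0],0],[[-4,1,99],[0,0,0],0],[[-4,1,99],[0,0,0],0],[[-4,1,99],[0,0,0],0],[[-4,1,99],[0,0,0],1],[[-4,1,99],[0,0,0],1],[[-4,1,99],[0,0,0],1],[[-4,1,99],[0,0,0],1],[[-4,1,99],[0,0,0],1],[[-4,1,99],[0,0,0],1],[[-4,1,99],[0,0,0],1]]'
python3 -m jog '[[[0,0,0],[0,0,0],1],[[0,0,0],[0,0,0],1],[[0,0,0],[0,0,0],1],[[0,0,0],[0,0,0],1],[[0,0,-60],[0,0,0],1],[[0,0,-60],[0,0,0],1],[[0,0,-60],[0,0,0],1],[[0,0,-60],[0,0,0],1]]'
python3 - <<'E'
from h import *
im,KW=grab("wrist")
go([440,20,80],-1.4)
for n,lo,hi,z in(("handle",(20,100,80),(35,255,255),.08),("blade",(0,0,120),(180,60,255),.07)):
    for c in blobs(mask(im,lo,hi),200)[:3]: print(n,c[:,0].mean(0).round(),rect(c,z,KW), c[:,0].min(0),c[:,0].max(0))
E
```

```text
time_s: 2.8
position: [0.4755, 0.048, 0.0012]
tcp_rot: [[0.237, 0.971, -0.0], [0.971, -0.237, 0.0], [0.0, -0.0, -1.0]]
force: [-0.3, 0.9, 0.6]
opening: 0.552
time_s: 3.47
position: [0.4762, 0.0479, 0.0618]
tcp_rot: [[0.237, 0.971, 0.002], [0.971, -0.237, -0.0], [0.0, 0.002, -1.0]]
force: [-1.0, 0.3, -0.9]
opening: 0.226
shift [-35.6, -27.7, -18.9] turn [0.0, -0.0, 77.7] rows>= 10.8
handle [250. 309.] [470.3  22.1  17.4  18.7  76.2] [231 294] [269 325]
handle [249. 248.] [478.1  54.5  16.1  19.3  76.2] [229 231] [270 263]
blade [249. 156.] [487.9  94.4  76.2  17.6  76.6] [229  68] [268 233]
blade [386. 118.] [551.   96.5  21.9   7.5  87.4] [375  92] [395 142]
blade [499. 281.] [596.4   1.4  15.4  12.5  88. ] [486 270] [511 293]
```

```bash
python3 -m jog '[[[-36,-28,-19],[0,0,77.7],1],[[-36,-28,-19],[0,0,77.7],1],[[-36,-28,-19],[0,0,77.7],1],[[-36,-28,-19],[0,0,77.7],1],[[-36,-28,-19],[0,0,77.7],1],[[-36,-28,-19],[0,0,77.7],1],[[-36,-28,-19],[0,0,77.7],1],[[-36,-28,-19],[0,0,77.7],1],[[-36,-28,-19],[0,0,77.7],1],[[-36,-28,-19],[0,0,77.7],1],[[-36,-28,-19],[0,0,77.7],1],[[-36,-28,-19],[0,0,77.7],1]]'
python3 -m jog '[[[23,0,45],[0,0,0],1],[[23,0,45],[0,0,0],1],[[23,0,45],[0,0,0],1],[[23,0,45],[0,0,0],1],[[23,0,45],[0,0,0],1]]'
python3 - <<'E'
from h import *
im,KW=grab("wrist","w2")
for n,lo,hi,z in(("blade",(0,0,120),(180,60,255),.044),("lid",(40,60,20),(85,255,200),.07)):
    for c in blobs(mask(im,lo,hi),200)[:3]:
        P=ray(c[:,0],z,KW)*1000; print(n,rect(c,z,KW),"xmin/max",P[:,0].min().round(1),P[:,0].max().round(1))
s,KS=grab("scene","s2",(160,150,310,240),5)
st=bot.read_state(); R=np.array(st["tcp_rot"]);p=np.array(st["position"])
tip=p+R@[.087,0,-.0088]
print(p,tip,proj(tip,KS), "crop",(proj(tip,KS)-[160,150])*5,"slot",(proj([.5705,.017,.044],KS)-[160,150])*5)
go([460,19.8,35.2],-1.4)
E
```

```text
time_s: 4.52
position: [0.439, 0.0198, 0.0793]
tcp_rot: [[1.0, -0.027, -0.002], [-0.027, -1.0, 0.0], [-0.002, -0.0, -1.0]]
force: [0.1, -0.3, -1.6]
opening: 0.229
time_s: 4.93
position: [0.4619, 0.0192, 0.0359]
tcp_rot: [[1.0, -0.024, -0.001], [-0.024, -1.0, 0.0], [-0.001, -0.0, -1.0]]
force: [-0.9, 0.5, -0.6]
opening: 0.227
blade [510.7  17.6  17.1  76.2  88.6] xmin/max 472.4 548.7
blade [561.6 -50.9  25.1   7.7  88.6] xmin/max 557.6 565.8
blade [564.9  81.   25.1   7.7  88.6] xmin/max 561.1 569.0
lid [567.3  13.7 174.7   1.8  88.6] xmin/max 564.5 570.3
[0.46253466 0.01915595 0.03647358] [0.54949835 0.01704197 0.04537789] [[219.4704034  198.16326733]] crop [[297.35201701 240.81633665]] slot [[324.51825958 231.54345656]]
shift [-2.6, -0.6, 1.3] turn [0.0, -0.1, 0.0] rows>= 0.1
```

View pics/s2.png

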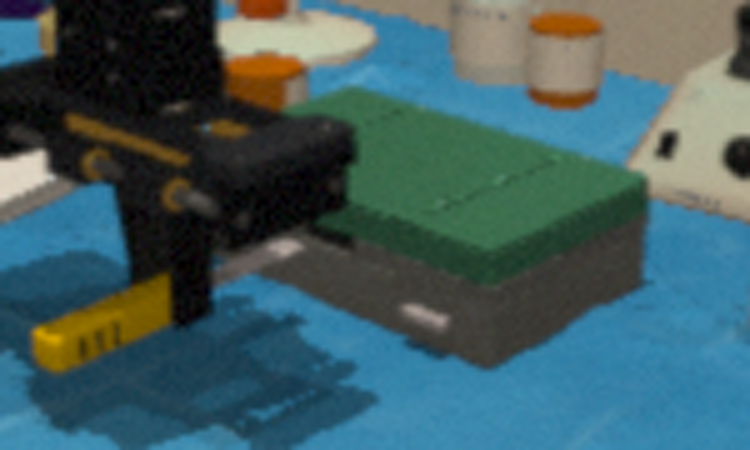

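View pics/w2.png

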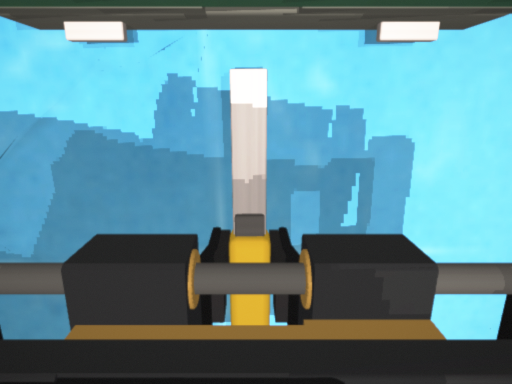

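```bash
python3 -m jog '[[[10,-0.6,1.3],[0,0,0],1],[[18,-0.6,1.3],[0,0,0],1],[[24,-0.6,1.3],[0,0,0],1],[[30,-0.6,1.3],[0,0,0],1],[[36,-0.6,1.3],[0,0,0],1],[[42,-0.6,1.3],[0,0,0],1],[[42,-0.6,1.3],[0,0,0],1],[[42,-0.6,1.3],[0,0,0],1]]'
python3 - <<'E'
from h import *
grab("scene","s3",(160,150,310,240),5); print(bot.read_state()["position"])
E
```

```text
time_s: 5.7
position: [0.5051, 0.0186, 0.0338]
tcp_rot: [[1.0, -0.025, -0.0], [-0.025, -1.0, -0.0], [-0.0, 0.0, -1.0]]
force: [0.2, 0.3, -0.3]
opening: 0.225
[0.50439638 0.01874472 0.03369907]
```

View pics/s3.png

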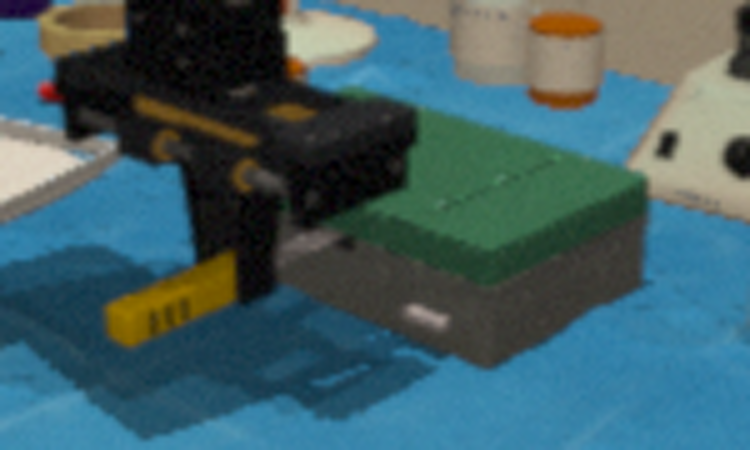

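The blade is in the slot with no contact force. Now I lift it along the lid's arc.

```bash
python3 -m jog '[[[0,0,-4],[0,0,0],1],[[0,0,-10],[0,0,0],1],[[1,0,-18],[0,0,0],1],[[2.5,0,-28],[0,0,0],1],[[5,0,-39],[0,0,0],1],[[8,0,-50],[0,0,0],1],[[13,0,-61],[0,0,0],1],[[18,0,-72],[0,0,0],1],[[18,0,-72],[0,0,0],1],[[18,0,-72],[0,0,0],1]]'
python3 - <<'E'
from h import *
grab("scene","s4",(160,90,310,240),4); print(bot.read_state()["position"])
E
```

```text
time_s: 6.58
position: [0.5233, 0.0181, 0.1069]
tcp_rot: [[1.0, -0.025, 0.002], [-0.025, -1.0, -0.0], [0.002, 0.0, -1.0]]
force: [0.0, -0.4, -1.2]
opening: 0.227
[0.5226202  0.01820058 0.106321  ]
```

View pics/s4.png

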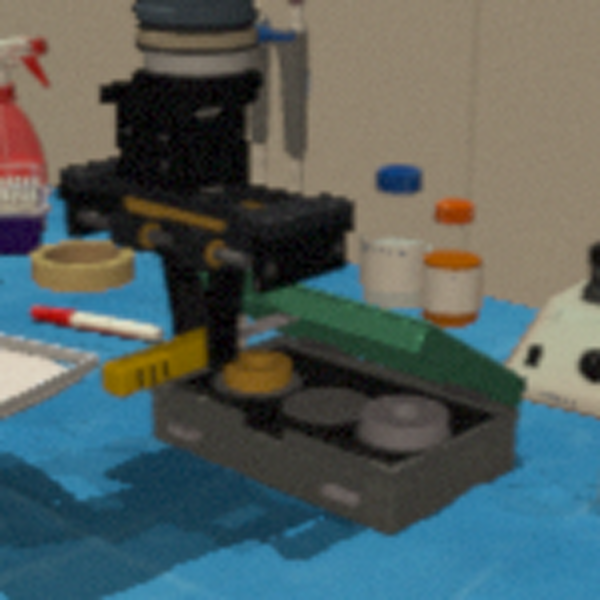

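Lid is raised about 30°. A brass ring lies at the +y seat (258,370 in the crop), the middle seat is empty, and the large steel ring lies at −y (405,420). I carry on opening.

```bash
python3 -m jog '[[[6,0,-9],[0,0,0],1],[[14,0,-19],[0,0,0],1],[[22,0,-28],[0,0,0],1],[[31,0,-36],[0,0,0],1],[[40,0,-43],[0,0,0],1],[[50,0,-49],[0,0,0],1],[[62,0,-49],[0,0,0],1],[[74,0,-49],[0,0,0],1],[[86,0,-49],[0,0,0],1],[[98,0,-49],[0,0,0],1],[[110,0,-49],[0,0,0],1],[[122,0,-49],[0,0,0],1]]'
python3 -m jog '[[[8,0,0],[0,0,0],1],[[16,0,0],[0,0,0],1],[[22,0,0],[0,0,0],1],[[28,0,0],[0,0,0],1],[[32,0,0],[0,0,0],1],[[32,0,0],[0,0,0],1],[[32,0,0],[0,0,0],1]]'
python3 - <<'E'
from h import *
grab("scene","s5",(160,60,330,230),3); print(bot.read_state()["position"])
grab("top","t5",(130,100,330,250),3)
E
```

```text
time_s: 7.63
position: [0.6424, 0.0155, 0.1533]
tcp_rot: [[1.0, -0.025, -0.007], [-0.025, -1.0, 0.001], [-0.007, -0.001, -1.0]]
force: [-1.6, -0.3, -2.5]
opening: 0.23
time_s: 8.22
position: [0.6764, 0.0144, 0.1548]
tcp_rot: [[1.0, -0.025, -0.001], [-0.025, -1.0, 0.0], [-0.001, -0.0, -1.0]]
force: [-2.2, -0.6, -1.4]
opening: 0.223
[0.67637091 0.01436458 0.1548581 ]
```

View pics/s5.png

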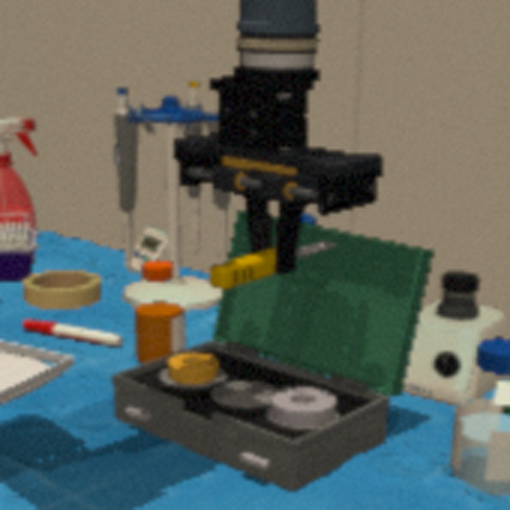

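```bash
python3 -m jog '[[[3,0,0],[0,0,0],1],[[6,0,0],[0,0,0],1],[[6,0,0],[0,0,0],1],[[6,0,0],[0,0,0],1]]'
python3 -m jog '[[[-40,0,0],[0,0,0],1],[[-80,0,0],[0,0,0],1],[[-120,0,0],[0,0,0],1],[[-160,0,0],[0,0,0],1],[[-200,0,0],[0,0,0],1],[[-200,0,0],[0,0,0],1],[[-200,0,0],[0,0,0],1]]'
python3 - <<'E'
from h import *
go([505,262,150],12)
im,KW=grab("top","t6",(130,100,330,250),3)
E
```

```text
time_s: 8.65
position: [0.6769, 0.0149, 0.1538]
tcp_rot: [[1.0, -0.024, -0.014], [-0.024, -1.0, 0.001], [-0.014, -0.001, -1.0]]
force: [-12.4, 0.1, 1.4]
opening: 0.221
time_s: 9.23
position: [0.4812, 0.0195, 0.1555]
tcp_rot: [[1.0, -0.025, 0.001], [-0.025, -1.0, -0.0], [0.001, -0.0, -1.0]]
force: [0.5, 0.1, -0.5]
opening: 0.227
shift [17.6, -243.0, 5.6] turn [0.0, -0.1, -13.5] rows>= 5.8
```

View pics/t6.png

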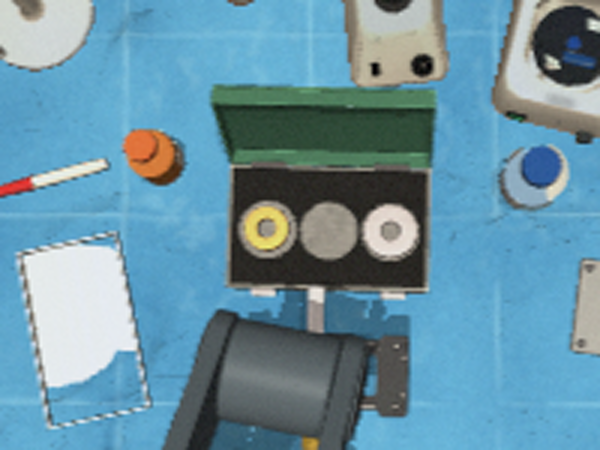

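```bash
python3 -m jog '[[[35,-282,60],[0,0,-13.4],1],[[35,-282,60],[0,0,-13.4],1],[[35,-282,60],[0,0,-13.4],1],[[35,-282,60],[0,0,-13.4],1],[[35,-282,60],[0,0,-13.4],1],[[35,-282,60],[0,0,-13.4],1],[[35,-282,60],[0,0,-13.4],1],[[35,-282,60],[0,0,-13.4],1],[[35,-282,60],[0,0,-13.4],1],[[35,-282,60],[0,0,-13.4],1]]'
python3 - <<'E'
from h import *
go([522,302,4.7],12)
im,KW=grab("top")
c=[c for c in blobs(mask(im,(15,120,60),(35,255,255)),60)]
for k in c[:6]: print("yel",k[:,0].mean(0),rect(k,.056,KW))
E
```

```text
time_s: 10.12
position: [0.5266, 0.3008, 0.095]
tcp_rot: [[0.978, 0.208, 0.003], [0.208, -0.978, 0.0], [0.003, 0.0, -1.0]]
force: [-0.3, -0.3, 0.2]
opening: 0.228
shift [-4.5, -2.1, 90.3] turn [0.0, -0.1, 0.0] rows>= 2.2
yel [395.40816327 164.80272109] [ 675.7 -520.6  110.3  189.8   89.8]
yel [218.33333333 175.71794872] [6.401e+02 8.500e+01 4.440e+01 4.410e+01 5.000e-01]
yel [152.22857143 225.28571429] [471.8 306.1  46.   21.   11. ]
```

```bash
python3 -m jog '[[[-4.5,-2,40],[0,0,0],1],[[-4.5,-2,70],[0,0,0],1],[[-4.5,-2,82],[0,0,0],1],[[-4.5,-2,88],[0,0,0],1],[[-4.5,-2,90.3],[0,0,0],1],[[-4.5,-2,90.3],[0,0,0],1],[[-4.5,-2,90.3],[0,0,0],1]]'
python3 -m jog '[[[0,0,0],[0,0,0],0.6],[[0,0,0],[0,0,0],0.6],[[0,0,0],[0,0,0],0.6],[[0,0,0],[0,0,0],0.6],[[0,0,0],[0,0,0],0.6],[[0,0,-20],[0,0,0],0.6],[[0,0,-60],[0,0,0],0.5],[[0,0,-100],[0,0,0],0.4],[[0,0,-140],[0,0,0],0.3],[[0,0,-140],[0,0,0],0.3],[[0,0,-140],[0,0,0],0.3]]'
python3 - <<'E'
from h import *
im,KW=grab("wrist","w7")
m=mask(im,(20,120,80),(35,255,255))
for k in blobs(m,150)[:4]: print("yel",rect(k,.023,KW))
E
```

```text
time_s: 10.75
position: [0.5217, 0.301, 0.006]
tcp_rot: [[0.979, 0.206, 0.003], [0.206, -0.979, 0.001], [0.003, -0.0, -1.0]]
force: [0.1, -0.1, -0.2]
opening: 0.226
time_s: 11.67
position: [0.5219, 0.3021, 0.1477]
tcp_rot: [[0.978, 0.208, 0.007], [0.208, -0.978, 0.002], [0.007, -0.001, -1.0]]
force: [0.6, -0.0, -0.4]
opening: 0.662
yel [492.4 293.9  83.1  19.2  11.6]
```

View pics/w7.png

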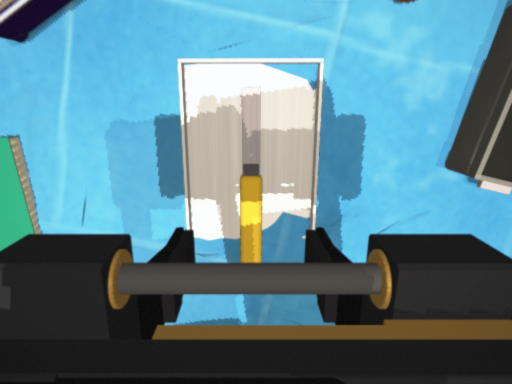

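```bash
python3 - <<'E'
from h import *
go([500,120,170],92); go([560,-30,170],170,0,tool(92),np.array([500,120,170.])); go([585,-54.6,150],210,0,tool(170),np.array([560,-30,170.]))
im,KW=grab("top")
k=mask(im,(0,0,150),(180,60,255)); z=np.zeros_like(k); z[160:195,244:271]=255
for c in blobs(k&z,50): print("steel",c[:,0].mean(0),rect(c,.056,KW))
k=mask(im,(15,90,60),(35,255,255))
for c in blobs(k,50): print("brass",c[:,0].mean(0),rect(c,.056,KW))
m=mask(im,(90,120,60),(130,255,255)); z=0*m; z[140:175,290:325]=255
k=mask(im,(105,150,40),(125,255,255))&z
for c in blobs(k,30): print("bluecap",c[:,0].mean(0),rect(c,.129,KW))
E
```

```text
shift [-57.4, 173.3, -24.6] turn [0.1, -0.1, -80.0] rows>= 11.2
shift [-152.0, 54.7, 0.0] turn [0.0, 0.0, -78.0] rows>= 10.9
shift [-28.9, -19.9, 20.0] turn [0.0, 0.0, -40.0] rows>= 5.6
steel [259.49019608 177.03921569] [636.6 -53.6  57.5  57.4  45.1]
brass [395.22972973 165.25675676] [ 673.1 -520.1  110.   194.    88.4]
brass [218.4 175.6] [6.384e+02 8.670e+01 4.780e+01 4.750e+01 5.000e-01]
brass [159.76315789 224.94736842] [473.6 281.1  52.4  20.4  12.7]
bluecap [309.90625 154.9375 ] [ 696.6 -214.6   35.9   36.4   45. ]
```

```bash
python3 -m jog '[[[-57,173,-25],[0,0,-80],0],[[-57,173,-25],[0,0,-80],0],[[-57,173,-25],[0,0,-80],0],[[-57,173,-25],[0,0,-80],0],[[-57,173,-25],[0,0,-80],0],[[-57,173,-25],[0,0,-80],0],[[-57,173,-25],[0,0,-80],0],[[-57,173,-25],[0,0,-80],0],[[-57,173,-25],[0,0,-80],0],[[-57,173,-25],[0,0,-80],0],[[-57,173,-25],[0,0,-80],0],[[-57,173,-25],[0,0,-80],0]]'
python3 -m jog '[[[-152,55,0],[0,0,-78],0],[[-152,55,0],[0,0,-78],0],[[-152,55,0],[0,0,-78],0],[[-152,55,0],[0,0,-78],0],[[-152,55,0],[0,0,-78],0],[[-152,55,0],[0,0,-78],0],[[-152,55,0],[0,0,-78],0],[[-152,55,0],[0,0,-78],0],[[-152,55,0],[0,0,-78],0],[[-152,55,0],[0,0,-78],0],[[-152,55,0],[0,0,-78],0],[[-152,55,0],[0,0,-78],0]]'
python3 -m jog '[[[-29,-20,20],[0,0,-40],0],[[-29,-20,20],[0,0,-40],0],[[-29,-20,20],[0,0,-40],0],[[-29,-20,20],[0,0,-40],0],[[-29,-20,20],[0,0,-40],0],[[-29,-20,20],[0,0,-40],0],[[-29,-20,20],[0,0,-40],0],[[-29,-20,20],[0,0,-40],0]]'
python3 - <<'E'
from h import *
print(np.round(bot.read_state()["joint_positions"],1))
go([636,-54.3,100],210)
im,KW=grab("top")
for c in blobs(mask(im,(20,100,100),(35,255,255)),20)[:4]: print(rect(c,.015,KW))
E
```

```text
time_s: 12.77
position: [0.4985, 0.1201, 0.1674]
tcp_rot: [[-0.039, 0.999, -0.005], [0.999, 0.039, -0.0], [0.0, -0.005, -1.0]]
force: [-0.3, 0.3, -0.0]
opening: 0.998
time_s: 13.77
position: [0.5589, -0.0295, 0.1673]
tcp_rot: [[-0.985, 0.172, -0.005], [0.172, 0.985, 0.001], [0.005, 0.0, -1.0]]
force: [0.1, 0.3, -0.4]
opening: 1.0
time_s: 14.43
position: [0.5846, -0.0543, 0.1483]
tcp_rot: [[-0.868, -0.496, -0.003], [-0.496, 0.868, 0.001], [0.002, 0.002, -1.0]]
force: [-0.2, 0.0, -0.7]
opening: 0.999
[ -16.2   32.8   91.6    0.    55.9 -136. ]
shift [-44.7, -25.6, 48.1] turn [0.1, -0.1, -0.2] rows>= 1.7
[ 679.1 -535.8  113.8  200.6   88.4]
[6.45e+02 9.03e+01 4.60e+01 4.56e+01 5.00e-01]
[490.5 296.6  89.4  20.3  11.7]
```

```bash
python3 -m jog '[[[-45,-25.5,30],[0,0,0],0.1],[[-45,-25.5,60],[0,0,0],0.1],[[-45,-25.5,80],[0,0,0],0.1],[[-45,-25.5,92],[0,0,0],0.1],[[-45,-25.5,98],[0,0,0],0.1],[[-45,-25.5,98],[0,0,0],0.1],[[-45,-25.5,98],[0,0,0],0.1]]'
python3 - <<'E'
from h import *
go([636,-54.3,50],210)
im,KW=grab("wrist","w8"); grab("scene","s8",(180,60,330,230),3)
E
```

```text
time_s: 15.07
position: [0.6372, -0.0542, 0.0522]
tcp_rot: [[-0.867, -0.499, 0.001], [-0.499, 0.867, -0.0], [-0.0, -0.0, -1.0]]
force: [1.2, -0.7, 0.1]
opening: 0.901
shift [1.1, 0.6, 2.2] turn [-0.0, 0.0, -0.1] rows>= 0.1
```

View pics/s8.png

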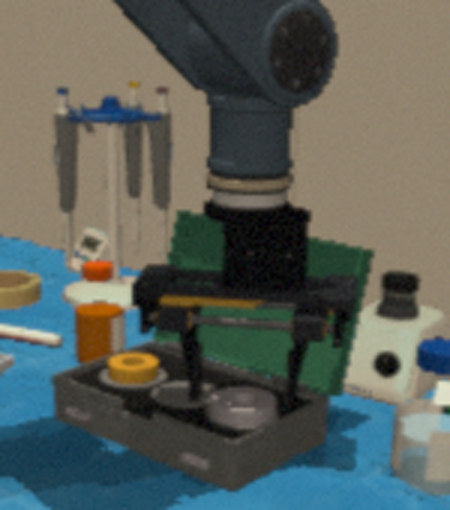

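Fingers straddle the large ring, with one in the empty middle seat. I close and lift.

```bash
python3 -m jog '[[[1,0.5,3],[0,0,0],0.1],[[1,0.5,3],[0,0,0],0.1],[[1,0.5,3],[0,0,0],1],[[1,0.5,3],[0,0,0],1],[[1,0.5,3],[0,0,0],1],[[1,0.5,3],[0,0,0],1],[[1,0.5,3],[0,0,0],1],[[1,0.5,3],[0,0,0],1],[[1,0.5,3],[0,0,0],1],[[1,0.5,3],[0,0,0],1],[[1,0.5,3],[0,0,0],1]]'
python3 -m jog '[[[0,0,-15],[0,0,0],1],[[0,0,-40],[0,0,0],1],[[40,20,-80],[0,0,0],1],[[70,40,-110],[0,0,0],1],[[70,40,-110],[0,0,0],1],[[70,40,-110],[0,0,0],1],[[70,40,-110],[0,0,0],1]]'
python3 - <<'E'
from h import *
print(np.round(bot.read_state()["position"],4))
go([549,-322.6,135],195)
im,KW=grab("wrist","w9")
E
```

```text
time_s: 16.08
position: [0.6363, -0.0544, 0.0488]
tcp_rot: [[-0.866, -0.5, 0.001], [-0.5, 0.866, -0.0], [-0.0, -0.001, -1.0]]
force: [0.3, 0.5, 2.6]
opening: 0.677
time_s: 16.67
position: [0.555, -0.0544, 0.1593]
tcp_rot: [[-0.866, -0.499, 0.001], [-0.499, 0.866, -0.0], [-0.001, -0.001, -1.0]]
force: [0.3, -0.6, -2.1]
opening: 0.677
[ 0.555  -0.0544  0.1593]
shift [139.1, -229.4, 24.3] turn [-0.0, 0.1, 15.0] rows>= 6.5
```

View pics/w9.png

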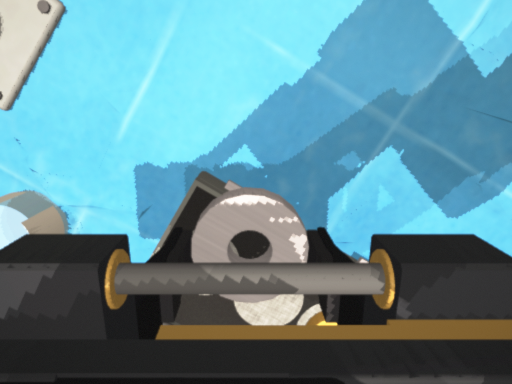

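Large ring is held, centred between the pads: outer edge columns 191–309, far edge at row 188.

```bash
python3 - <<'E'
from h import *
s=bot.read_state();KW=cam("wrist");p=np.array(s["position"]);R=np.array(s["tcp_rot"])
P=ray([[191,247],[309,247],[250,188],[250,232]],p[2]+.007,KW)
print(((P-p)@R*1000).round(1))
go([549,-322.6,135],195)
E
```

```text
[[  3.2 -30.   -7. ]
 [  3.2  29.1  -7. ]
 [ 33.7  -0.5  -7. ]
 [ 11.3  -0.5  -7. ]]
shift [139.7, -228.9, 23.5] turn [-0.0, 0.0, 15.0] rows>= 6.5
```

```bash
python3 -m jog '[[[139.5,-229,24],[0,0,15],1],[[139.5,-229,24],[0,0,15],1],[[139.5,-229,24],[0,0,15],1],[[139.5,-229,24],[0,0,15],1],[[139.5,-229,24],[0,0,15],1],[[139.5,-229,24],[0,0,15],1],[[139.5,-229,24],[0,0,15],1],[[139.5,-229,24],[0,0,15],1],[[139.5,-229,24],[0,0,15],1],[[139.5,-229,24],[0,0,15],1]]'
python3 - <<'E'
from h import *
print(np.round(bot.read_state()["joint_positions"],1))
im,KW=grab("scene","s10",(290,150,430,290),4)
print("pred base/seat/post",((proj([[.549,-.3226,.035],[.549,-.3226,.085]],KW)-[290,150])*4).round(1))
p=np.array(bot.read_state()["position"]); print("ring centre underside px",((proj(p-[0,0,.0088],KW)-[290,150])*4).round(1))
go([549,-322.6,100],195)
E
```

```text
time_s: 17.55
position: [0.5488, -0.3212, 0.1331]
tcp_rot: [[-0.966, -0.259, -0.002], [-0.259, 0.966, 0.003], [0.001, 0.003, -1.0]]
force: [0.0, 0.2, -2.1]
opening: 0.674
[-4.040e+01  3.720e+01  8.480e+01  1.000e-01  5.820e+01 -1.454e+02]
pred base/seat/post [[180.9 382.3]
 [191.6 298.4]]
ring centre underside px [[197.1 227.6]]
shift [0.3, -1.9, 33.5] turn [0.2, -0.1, 0.0] rows>= 0.8
```

View pics/s10.png

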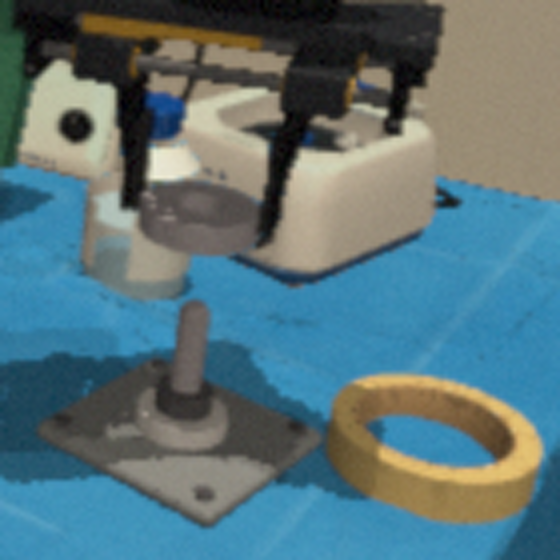

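Post tip at (194,303), ring centre about (202,220). Both sit about 1 px from their predicted places in the same direction, so they agree with each other. I lower the ring.

```bash
python3 -m jog '[[[0.3,-1.6,20],[0,0,0],1],[[0.3,-1.6,36],[0,0,0],1],[[0.3,-1.6,42],[0,0,0],1],[[0.3,-1.6,48],[0,0,0],1],[[0.3,-1.6,54],[0,0,0],1],[[0.3,-1.6,54],[0,0,0],1]]'
python3 -m jog '[[[0,0,8],[0,0,0],1],[[0,0,16],[0,0,0],1],[[0,0,22],[0,0,0],1],[[0,0,28],[0,0,0],1],[[0,0,31],[0,0,0],1],[[0,0,33],[0,0,0],1],[[0,0,33],[0,0,0],1]]'
```

```text
time_s: 18.1
position: [0.5489, -0.3232, 0.0798]
tcp_rot: [[-0.966, -0.259, -0.001], [-0.259, 0.966, 0.001], [0.001, 0.001, -1.0]]
force: [-0.8, 0.2, -1.5]
opening: 0.674
time_s: 18.68
position: [0.5488, -0.3241, 0.047]
tcp_rot: [[-0.966, -0.258, -0.001], [-0.258, 0.966, 0.001], [0.001, 0.001, -1.0]]
force: [1.1, 0.5, -0.3]
opening: 0.676
```

```bash
python3 -m jog '[[[0,0,1.5],[0,0,0],1],[[0,0,2.5],[0,0,0],1],[[0,0,2.5],[0,0,0],1],[[0,0,2.5],[0,0,0],0.1],[[0,0,2.5],[0,0,0],0.1],[[0,0,2.5],[0,0,0],0.1],[[0,0,2.5],[0,0,0],0.1],[[0,0,-30],[0,0,0],0.1],[[0,0,-70],[0,0,0],0.1],[[0,0,-110],[0,0,0],0.1],[[0,0,-110],[0,0,0],0.1],[[0,0,-110],[0,0,0],0.1]]'
python3 - <<'E'
from h import *
im,KW=grab("scene","s11",(290,150,430,290),4)
s=bot.read_state();p=np.array(s["position"])*1000
im,KT=grab("top")
k=mask(im,(15,90,60),(35,255,255))
for c in blobs(k,50): print("brass",c[:,0].mean(0),rect(c,.056,KT), "z.015",rect(c,.015,KT))
go([580,60,170],210); go([639.3,86.2,100],210,0,tool(210),np.array([580,60,170]))
E
```

```text
time_s: 19.68
position: [0.5509, -0.3257, 0.1611]
tcp_rot: [[-0.966, -0.258, 0.006], [-0.258, 0.966, -0.005], [-0.004, -0.006, -1.0]]
force: [-0.2, -0.4, 0.0]
opening: 0.903
brass [397.140625 160.8125  ] [ 684.  -520.4  110.   172.2   88.4] z.015 [ 690.4 -536.2  113.9  178.2   88.4]
brass [218.4 175.6] [6.384e+02 8.670e+01 4.780e+01 4.750e+01 5.000e-01] z.015 [6.433e+02 9.200e+01 4.940e+01 4.910e+01 5.000e-01]
brass [158.85714286 219.96428571] [490.7 284.4  86.4  20.2  11.8] z.015 [490.5 296.6  89.4  20.9  11.8]
shift [-129.6, 362.6, -12.5] turn [0.1, -0.0, -15.0] rows>= 9.2
shift [-64.5, -7.0, 70.0] turn [0.0, 0.0, 0.0] rows>= 2.3
```

View pics/s11.png

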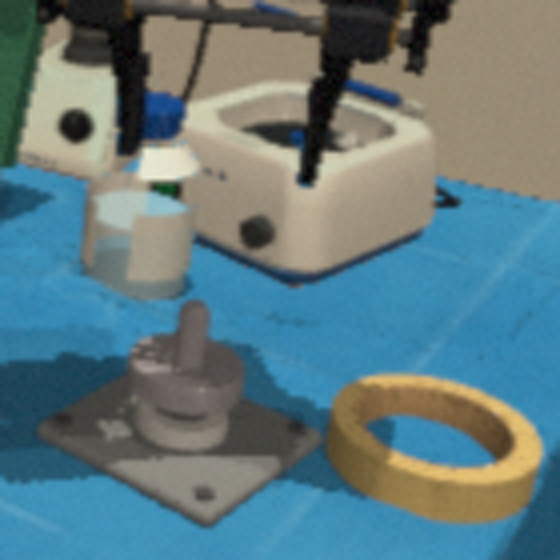

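The large ring is flat and home on the seat, with the post rising through it. Next, the medium ring.

```bash
python3 -m jog '[[[-130,362,-12],[0,0,-15],0.1],[[-130,362,-12],[0,0,-15],0.1],[[-130,362,-12],[0,0,-15],0.1],[[-130,362,-12],[0,0,-15],0.1],[[-130,362,-12],[0,0,-15],0.1],[[-130,362,-12],[0,0,-15],0.1],[[-130,362,-12],[0,0,-15],0.1],[[-130,362,-12],[0,0,-15],0.1],[[-130,362,-12],[0,0,-15],0.1],[[-130,362,-12],[0,0,-15],0.1],[[-130,362,-12],[0,0,-15],0.1],[[-130,362,-12],[0,0,-15],0.1]]'
python3 - <<'E'
from h import *
print(np.round(bot.read_state()["joint_positions"],1))
go([638.8,85.8,80],210); go([638.8,85.8,49.5],210)
E
```

```text
time_s: 20.78
position: [0.5801, 0.0591, 0.1681]
tcp_rot: [[-0.865, -0.501, -0.003], [-0.501, 0.865, -0.001], [0.003, 0.001, -1.0]]
force: [0.0, -0.4, 0.3]
opening: 0.903
[-5.100e+00  3.100e+01  9.120e+01 -1.000e-01  5.800e+01 -1.252e+02]
shift [-64.4, -6.4, 87.9] turn [0.1, -0.2, 0.1] rows>= 2.6
shift [-64.5, -6.5, 118.4] turn [0.1, -0.2, 0.1] rows>= 3.2
```

```bash
python3 -m jog '[[[-64.5,-6.5,30],[0,0,0],0.2],[[-64.5,-6.5,60],[0,0,0],0.2],[[-64.5,-6.5,85],[0,0,0],0.2],[[-64.5,-6.5,104],[0,0,0],0.2],[[-64.5,-6.5,112],[0,0,0],0.2],[[-64.5,-6.5,115],[0,0,0],0.2],[[-64.5,-6.5,115],[0,0,0],0.2]]'
python3 - <<'E'
from h import *
go([638.8,85.8,49],210)
E
```

```text
time_s: 21.37
position: [0.64, 0.0839, 0.054]
tcp_rot: [[-0.867, -0.498, -0.001], [-0.498, 0.867, -0.0], [0.001, 0.001, -1.0]]
force: [-0.9, 0.5, 0.4]
opening: 0.806
shift [0.0, 2.2, 5.0] turn [0.0, -0.1, -0.2] rows>= 0.1
```

```bash
python3 -m jog '[[[0,2,4.5],[0,0,0],0.2],[[0,2,4.5],[0,0,0],0.2],[[0,2,4.5],[0,0,0],1],[[0,2,4.5],[0,0,0],1],[[0,2,4.5],[0,0,0],1],[[0,2,4.5],[0,0,0],1],[[0,2,4.5],[0,0,0],1],[[0,2,4.5],[0,0,0],1],[[0,2,4.5],[0,0,0],1],[[0,2,4.5],[0,0,0],1],[[0,2,4.5],[0,0,0],1],[[0,2,4.5],[0,0,0],1]]'
python3 -m jog '[[[0,0,-15],[0,0,0],1],[[0,0,-40],[0,0,0],1],[[40,20,-80],[0,0,0],1],[[70,40,-110],[0,0,0],1],[[70,40,-110],[0,0,0],1],[[70,40,-110],[0,0,0],1],[[70,40,-110],[0,0,0],1]]'
python3 - <<'E'
from h import *
im,KW=grab("wrist","w12")
s=bot.read_state();p=np.array(s["position"]);R=np.array(s["tcp_rot"])
for c in blobs(mask(im,(12,80,40),(35,255,255)),300)[:3]:
    q=c[:,0]; print(q.min(0),q.max(0))
    top=q[q[:,1].argmin()]; l=q[q[:,0].argmin()]; r=q[q[:,0].argmax()]
    print("bottom edge",((ray([top],p[2]-.0085,KW)-p)@R*1000).round(1),"l/r",((ray([l,r],p[2]+.0075,KW)-p)@R*1000).round(1).tolist())
go([549,-323.3,150],195)
E
```

```text
time_s: 22.37
position: [0.64, 0.0872, 0.0509]
tcp_rot: [[-0.866, -0.5, 0.002], [-0.5, 0.866, -0.0], [-0.001, -0.001, -1.0]]
force: [0.0, -1.8, 6.5]
opening: 0.555
time_s: 22.95
position: [0.5582, 0.0874, 0.1606]
tcp_rot: [[-0.866, -0.5, 0.001], [-0.5, 0.866, 0.0], [-0.001, -0.0, -1.0]]
force: [-0.3, -0.6, -0.7]
opening: 0.557
[131 319] [511 339]
bottom edge [[-49.5  68.    8.5]] l/r [[-48.6, -64.5, -7.4], [-50.6, 142.3, -7.5]]
[200 193] [298 263]
bottom edge [[27.5 -3.6  8.5]] l/r [[5.9, -24.9, -7.5], [1.6, 24.3, -7.5]]
[448 180] [503 246]
bottom edge [[ 34.5 119.8   8.4]] l/r [[11.8, 98.1, -7.5], [32.8, 121.1, -7.6]]
shift [213.8, -350.6, 9.7] turn [-0.0, 0.0, 15.0] rows>= 9.8
```

```bash
python3 -m jog '[[[212,-350,10],[0,0,15],1],[[212,-350,10],[0,0,15],1],[[212,-350,10],[0,0,15],1],[[212,-350,10],[0,0,15],1],[[212,-350,10],[0,0,15],1],[[212,-350,10],[0,0,15],1],[[212,-350,10],[0,0,15],1],[[212,-350,10],[0,0,15],1],[[212,-350,10],[0,0,15],1],[[212,-350,10],[0,0,15],1],[[212,-350,10],[0,0,15],1],[[212,-350,10],[0,0,15],1]]'
python3 - <<'E'
from h import *
go([550.7,-322.3,100],195)
E
```

```text
time_s: 24.0
position: [0.5498, -0.325, 0.1477]
tcp_rot: [[-0.967, -0.254, -0.001], [-0.254, 0.967, 0.001], [0.001, 0.001, -1.0]]
force: [-0.3, 0.9, -0.1]
opening: 0.558
shift [-1.6, 2.4, 47.7] turn [0.1, -0.0, -0.3] rows>= 1.1
```

```bash
python3 -m jog '[[[-1.6,2.2,25],[0,0,0],1],[[-1.6,2.2,40],[0,0,0],1],[[-1.6,2.2,47],[0,0,0],1],[[-1.6,2.2,54],[0,0,0],1],[[-1.6,2.2,60],[0,0,0],1],[[-1.6,2.2,66],[0,0,0],1],[[-1.6,2.2,66],[0,0,0],1]]'
python3 - <<'E'
from h import *
go([550.7,-322.3,62.5],195)
E
```

```text
time_s: 24.58
position: [0.5522, -0.3213, 0.0844]
tcp_rot: [[-0.966, -0.26, 0.002], [-0.26, 0.966, -0.005], [-0.001, -0.005, -1.0]]
force: [-0.1, -4.7, -2.7]
opening: 0.56
shift [1.7, -0.4, 21.9] turn [-0.3, 0.1, 0.1] rows>= 0.5
```

```bash
python3 -m jog '[[[0.5,-2,0],[0,0,0],1],[[0.5,-2,0],[0,0,0],1],[[0.5,-2,5],[0,0,0],1],[[0.5,-2,10],[0,0,0],1],[[0.5,-2,15],[0,0,0],1],[[0.5,-2,20],[0,0,0],1],[[0.5,-2,20],[0,0,0],1]]'
python3 - <<'E'
from h import *
go([550.7,-322.3,62],195); print(bot.read_state()["force"])
E
```

```text
time_s: 25.17
position: [0.5506, -0.3217, 0.0628]
tcp_rot: [[-0.966, -0.258, -0.001], [-0.258, 0.966, 0.0], [0.001, 0.0, -1.0]]
force: [0.9, -3.5, -3.1]
opening: 0.562
shift [0.1, -0.6, 0.8] turn [0.0, -0.0, -0.0] rows>= 0.0
[ 0.91033803 -3.45928033 -3.07436696]
```

```bash
python3 -m jog '[[[0,-1.5,0],[0,0,0],1],[[0,-1.5,1],[0,0,0],1],[[0,-1.5,1],[0,0,0],1],[[0,-1.5,1],[0,0,0],0.2],[[0,-1.5,1],[0,0,0],0.2],[[0,-1.5,1],[0,0,0],0.2],[[0,-1.5,1],[0,0,0],0.2],[[0,-1.5,1],[0,0,0],0.2],[[0,-1.5,-30],[0,0,0],0.2],[[0,-1.5,-70],[0,0,0],0.2],[[0,-1.5,-110],[0,0,0],0.2],[[0,-1.5,-110],[0,0,0],0.2]]'
python3 - <<'E'
from h import *
im,KW=grab("scene","s13",(330,210,430,290),6)
for c in blobs(mask(im,(12,90,40),(35,255,255)),20)[:6]:
    print("yel",c[:,0].min(0),c[:,0].max(0),cv2.fitEllipse(c))
print("pred medium bottom/top centre",proj([[.549,-.3226,.051],[.549,-.3226,.067]],KW).round(1), "edges top",proj([[.549+.025*np.cos(a),-.3226+.025*np.sin(a),z] for z in(.051,.067) for a in np.linspace(0,6.28,73)],KW).min(0),proj([[.549+.025*np.cos(a),-.3226+.025*np.sin(a),z] for z in(.051,.067) for a in np.linspace(0,6.28,73)],KW).max(0))
im,KT=grab("top"); 
for c in blobs(mask(im,(12,90,60),(35,255,255)),20)[:6]: print(c[:,0].mean(0),rect(c,.067,KT),"z.015",rect(c,.015,KT))
go([480,0,170],180)
E
```

```text
time_s: 26.17
position: [0.5557, -0.3266, 0.1829]
tcp_rot: [[-0.966, -0.259, 0.013], [-0.259, 0.966, -0.011], [-0.01, -0.014, -1.0]]
force: [-0.2, -0.0, 0.8]
opening: 0.798
yel [409 354] [507 383] ((449.03924560546875, 370.8002014160156), (29.658416748046875, 105.5345458984375), 93.8895263671875)
yel [372 244] [424 279] ((397.9607849121094, 261.4996337890625), (33.16740798950195, 54.53860855102539), 105.96538543701172)
yel [324 228] [348 245] ((335.84783935546875, 236.87124633789062), (15.820143699645996, 24.827165603637695), 101.67829895019531)
yel [168 151] [192 162] ((180.09344482421875, 156.20616149902344), (11.284053802490234, 25.623865127563477), 88.19656372070312)
yel [313 127] [362 135] ((333.598388671875, 130.8826904296875), (5.780679225921631, 57.290950775146484), 94.17450714111328)
yel [205 160] [220 180] ((211.78976440429688, 169.23678588867188), (13.74748706817627, 21.948518753051758), 10.05329704284668)
pred medium bottom/top centre [[336.1 239. ]
 [336.9 232.3]] edges top [323.95982824 226.55256669] [349.298795   245.25977735]
[397.472 159.688] [ 685.7 -516.3  109.   163.7   88.4] z.015 [ 694.  -536.3  113.9  171.    88.4]
[181.40350877 152.0877193 ] [718.3 207.2  56.5  51.5  63.3] z.015 [728.1 219.4  59.   53.8  63.3]
[158.85714286 219.96428571] [490.8 281.1  85.6  20.   11.8] z.015 [490.5 296.6  89.4  20.9  11.8]
[207.47727273  90.45454545] [931.5 123.8  41.9  48.8  20.2] z.015 [950.7 132.3  43.7  51.   20.2]
[  5.         203.25806452] [545.6 802.4  21.2  38.9   8.1] z.015 [547.7 841.1  22.1  40.6   8.1]
shift [-13.8, 331.7, 5.3] turn [-0.2, 0.2, 15.0] rows>= 8.0
```

Brass ring occupies the predicted pixels (324–348, 228–245), so it is home. Now to get behind the lid and close it.

```bash
python3 -m jog '[[[0,0,-40],[0,0,0],1],[[0,0,-65],[0,0,0],1],[[0,0,-65],[0,0,0],1],[[0,0,-65],[0,0,0],1]]'
python3 - <<'E'
from h import *
go([800,60,245],180)
E
```

```text
time_s: 26.6
position: [0.5513, -0.323, 0.2391]
tcp_rot: [[-0.966, -0.258, 0.0], [-0.258, 0.966, -0.0], [-0.0, -0.001, -1.0]]
force: [-1.1, -0.2, -0.4]
opening: 0.581
shift [-339.2, 305.8, -5.9] turn [-0.0, 0.0, 15.0] rows>= 11.0
```

```bash
python3 -m jog '[[[-339,306,-6],[0,0,15],1],[[-339,306,-6],[0,0,15],1],[[-339,306,-6],[0,0,15],1],[[-339,306,-6],[0,0,15],1],[[-339,306,-6],[0,0,15],1],[[-339,306,-6],[0,0,15],1],[[-339,306,-6],[0,0,15],1],[[-339,306,-6],[0,0,15],1],[[-339,306,-6],[0,0,15],1],[[-339,306,-6],[0,0,15],1],[[-339,306,-6],[0,0,15],1],[[-339,306,-6],[0,0,15],1]]'
python3 - <<'E'
from h import *
print(np.round(bot.read_state()["joint_positions"],1))
go([800,60,245],180);go([800,60,152],180)
grab("scene","s14",(180,20,380,220),3); grab("top","t14")
E
```

```text
time_s: 27.6
position: [0.8007, 0.0689, 0.2398]
tcp_rot: [[-1.0, -0.007, -0.004], [-0.007, 1.0, 0.005], [0.004, 0.005, -1.0]]
force: [-0.3, -0.5, 0.0]
opening: 0.004
[ -3.1  45.   49.6   0.3  85.7 -93.5]
shift [0.8, -8.9, -5.2] turn [0.3, -0.2, 0.4] rows>= 0.2
shift [0.5, -9.3, 87.8] turn [0.3, -0.2, 0.4] rows>= 2.1
```

```bash
python3 -m jog '[[[0,-5,30],[0,0,0],1],[[0,-5,60],[0,0,0],1],[[0,-5,80],[0,0,0],1],[[0,-5,88],[0,0,0],1],[[0,-5,88],[0,0,0],1],[[0,-5,88],[0,0,0],1]]'
python3 -m jog '[[[10,0,0],[0,0,0],1],[[20,0,0],[0,0,0],1],[[28,0,0],[0,0,0],1],[[38,0,-4],[0,0,0],1],[[48,0,-8],[0,0,0],1],[[57,0,-11],[0,0,0],1],[[68,0,-12],[0,0,0],1],[[78,0,-13],[0,0,0],1],[[88,0,-13],[0,0,0],1],[[88,0,-13],[0,0,0],1]]'
python3 - <<'E'
from h import *
im,KW=grab("scene","s15",(180,20,380,220),3)
print(bot.read_state()["position"],bot.read_state()["force"])
c=blobs(mask(im,(60,60,15),(90,255,160)),300)
for k in c[:2]: print(k[:,0].min(0),k[:,0].max(0))
y=.0
for th in (60,75,90,106):
    t=np.radians(th); print(th,proj([[.7105-.14*np.cos(t),.0154+s*.115,.048+.14*np.sin(t)] for s in(1,-1)],KW).round(0).tolist())
E
```

```text
time_s: 28.2
position: [0.7993, 0.0538, 0.1566]
tcp_rot: [[-1.0, 0.002, -0.001], [0.002, 1.0, -0.0], [0.001, -0.0, -1.0]]
force: [0.3, 0.4, 0.7]
opening: 0.004
time_s: 29.03
position: [0.7121, 0.0549, 0.1734]
tcp_rot: [[-1.0, 0.001, 0.004], [0.001, 1.0, -0.0], [-0.004, -0.0, -1.0]]
force: [-0.4, -0.4, 0.2]
opening: 0.008
[0.71255799 0.05486533 0.17298283] [-0.24251129  0.01049272  0.35830827]
[223 132] [293 191]
[ 25 165] [108 191]
60 [[213.0, 139.0], [277.0, 155.0]]
75 [[221.0, 133.0], [285.0, 147.0]]
90 [[229.0, 129.0], [293.0, 142.0]]
106 [[237.0, 129.0], [300.0, 142.0]]
```

```bash
python3 -m jog '[[[10,0,6],[0,0,0],1],[[20,0,10],[0,0,0],1],[[30,0,14],[0,0,0],1],[[40,0,18],[0,0,0],1],[[50,0,23],[0,0,0],1],[[58,0,28],[0,0,0],1],[[66,0,35],[0,0,0],1],[[74,0,42],[0,0,0],1],[[81,0,49],[0,0,0],1],[[87,0,57],[0,0,0],1],[[92,0,65],[0,0,0],1],[[97,0,73],[0,0,0],1]]'
python3 - <<'E'
from h import *
go([606,55,70],180); print(bot.read_state()["force"])
E
```

```text
time_s: 30.08
position: [0.6158, 0.055, 0.0973]
tcp_rot: [[-1.0, 0.001, 0.003], [0.001, 1.0, -0.0], [-0.003, -0.0, -1.0]]
force: [1.7, 0.2, 0.1]
opening: 0.008
shift [9.9, 0.0, 27.3] turn [-0.0, 0.2, -0.0] rows>= 0.7
[1.73309757 0.23505267 0.05604214]
```

```bash
python3 -m jog '[[[3,0,8],[0,0,0],1],[[6,0,16],[0,0,0],1],[[9,0,22],[0,0,0],1],[[10,0,26],[0,0,0],1],[[10,0,29],[0,0,0],1],[[10,0,31],[0,0,0],1],[[10,0,31],[0,0,0],1]]'

```

```text
time_s: 30.67
position: [0.6038, 0.0552, 0.0701]
tcp_rot: [[-1.0, -0.0, -0.001], [-0.0, 1.0, -0.001], [0.001, -0.001, -1.0]]
force: [-7.6, -0.1, 26.7]
opening: 0.006
```

The finger stopped at z = 70 mm with 27 N, so the lid is shut. I retreat and check.

```bash
python3 -m jog '[[[0,0,-15],[0,0,0],1],[[0,0,-50],[0,0,0],1],[[0,0,-90],[0,0,0],1],[[40,30,-130],[0,0,0],1],[[80,60,-170],[0,0,0],1],[[110,100,-190],[0,0,0],1],[[130,140,-190],[0,0,0],1],[[150,180,-190],[0,0,0],1],[[160,220,-190],[0,0,0],1],[[170,260,-190],[0,0,0],1],[[170,260,-190],[0,0,0],1],[[170,260,-190],[0,0,0],1]]'
python3 - <<'E'
from h import *
im,KW=grab("scene"); t,KT=grab("top")
big=np.full((600,800,3),0,np.uint8)
big[:,:400]=cv2.resize(im[120:300,170:440],(400,600*1))[:600] if 0 else 0
a=cv2.resize(im[120:300,130:440],(800,464)); b=cv2.resize(t[130:250,130:390],(295,136))
big=np.vstack([a,np.hstack([b,np.zeros((136,505,3),np.uint8)])]); cv2.imwrite("pics/fin.png",cv2.cvtColor(big,cv2.COLOR_RGB2BGR))
def show(n,lo,hi,z,amin,box):
    m=mask(t,lo,hi); k=np.zeros_like(m); k[box[1]:box[3],box[0]:box[2]]=255
    for c in blobs(m&k,amin)[:2]: print(n,c[:,0].mean(0).round(1),rect(c,z,KT))
show("lid",(40,60,20),(85,255,200),.07,500,(190,140,290,205))
show("handle",(20,100,100),(35,255,255),.018,20,(125,170,190,250))
show("medium",(12,90,60),(35,255,255),.067,20,(310,175,355,230))
E
```

```text
time_s: 31.67
position: [0.432, 0.3197, 0.2563]
tcp_rot: [[-1.0, -0.004, -0.001], [-0.004, 1.0, 0.002], [0.001, 0.002, -1.0]]
force: [0.6, -0.9, -0.3]
opening: 0.001
lid [238.9 175. ] [640.5  15.4 227.8 140.   88.5]
handle [161.5 213.5] [511.8 286.3  89.5  21.1  13.6]
medium [339.8 202.6] [ 550.2 -320.1   46.1   46.5   89.1]
```

View pics/fin.png

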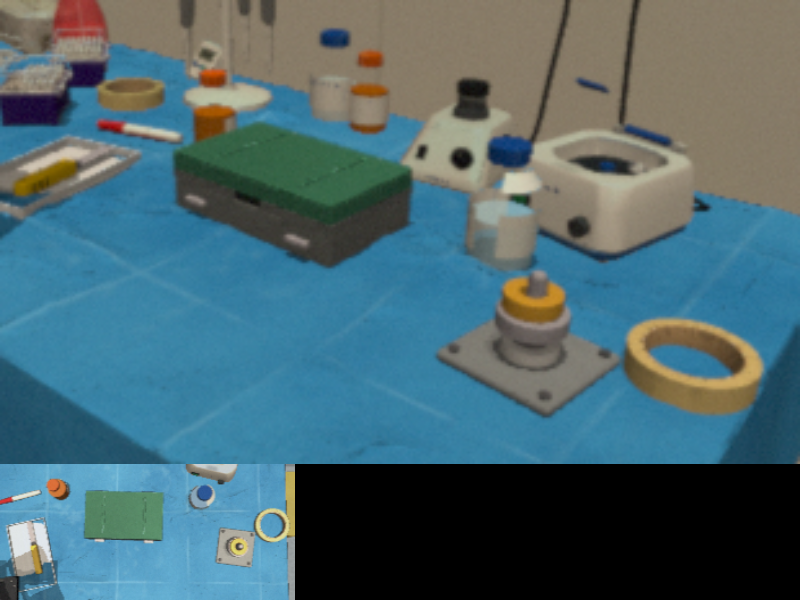

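The opener has been knocked about 2 cm inside the tray: its handle was at (490,297) and is now at (512,286), which leaves the tip at the far wall. Everything else is in place. I will re-centre it.

```bash
python3 - <<'E'
from h import *
go([531,291,70],193.6)
E
```

```text
shift [-97.7, -26.4, 185.7] turn [-0.0, -0.0, -13.4] rows>= 5.1
```

```bash
python3 -m jog '[[[-98,-26,60],[0,0,-13.4],0.6],[[-98,-26,100],[0,0,-13.4],0.6],[[-98,-26,140],[0,0,-13.4],0.6],[[-98,-26,170],[0,0,-13.4],0.6],[[-98,-26,186],[0,0,-13.4],0.6],[[-98,-26,186],[0,0,-13.4],0.6],[[-98,-26,186],[0,0,-13.4],0.6],[[-98,-26,186],[0,0,-13.4],0.6]]'
python3 - <<'E'
from h import *
t,KT=grab("top"); w,KW=grab("wrist","w17")
for c in blobs(mask(t,(20,100,100),(35,255,255)),20): 
    q=c[:,0].mean(0)
    if 125<q[0]<190: print("top",rect(c,.018,KT))
for c in blobs(mask(w,(20,100,80),(35,255,255)),200): print("wrist",rect(c,.023,KW))
go([531,291,5.5],193.6)
E
```

```text
time_s: 32.43
position: [0.5328, 0.2882, 0.07]
tcp_rot: [[-0.973, -0.23, -0.002], [-0.23, 0.973, -0.001], [0.002, -0.0, -1.0]]
force: [0.5, 0.8, 0.4]
opening: 0.395
top [486.  281.3  36.6  18.8  10.8]
wrist [510.1 283.8  88.1  19.5  13. ]
shift [2.9, 2.1, 66.9] turn [0.0, 0.2, -0.2] rows>= 1.6
```

```bash
python3 -m jog '[[[2.5,1,40],[0,0,0],0.6],[[2.5,1,55],[0,0,0],0.6],[[2.5,1,63],[0,0,0],0.6],[[2.5,1,65],[0,0,0],0.6],[[2.5,1,65],[0,0,0],1],[[2.5,1,65],[0,0,0],1],[[2.5,1,65],[0,0,0],1],[[2.5,1,65],[0,0,0],1],[[2.5,1,65],[0,0,0],1],[[2.5,1,65],[0,0,0],1],[[2.5,1,65],[0,0,0],1],[[2.5,1,65],[0,0,0],1]]'
python3 - <<'E'
from h import *
go([509,300,18],192); go([509,300,6],192)
E
```

```text
time_s: 33.53
position: [0.5314, 0.2902, 0.0067]
tcp_rot: [[-0.973, -0.231, 0.003], [-0.231, 0.973, 0.001], [-0.003, 0.0, -1.0]]
force: [-0.2, 0.1, 6.7]
opening: 0.225
shift [19.5, 14.7, -11.3] turn [0.0, 0.2, 1.4] rows>= 0.6
shift [19.5, 14.7, 0.7] turn [0.0, 0.2, 1.4] rows>= 0.6
```

```bash
python3 -m jog '[[[0,0,-12],[0,0,0],1],[[10,7,-12],[0,0,0.7],1],[[19.5,14,-12],[0,0,1.4],1],[[19.5,14,-12],[0,0,1.4],1],[[19.5,14,-5],[0,0,1.4],1],[[19.5,14,-1.5],[0,0,1.4],1],[[19.5,14,-1.5],[0,0,1.4],1]]'
python3 -m jog '[[[0,0,0],[0,0,0],0.6],[[0,0,0],[0,0,0],0.6],[[0,0,0],[0,0,0],0.6],[[0,0,0],[0,0,0],0.6],[[0,0,0],[0,0,0],0.6],[[0,0,-20],[0,0,0],0.6],[[0,0,-60],[0,0,0],0.6],[[0,0,-100],[0,0,0],0.6],[[0,0,-140],[0,0,0],0.6],[[20,0,-180],[0,0,0],0.6],[[40,0,-220],[0,0,0],0.6],[[40,0,-220],[0,0,0],0.6]]'
python3 -m jog '[[[30,-30,0],[0,0,0],0.6],[[50,-60,0],[0,0,0],0.6],[[50,-100,0],[0,0,0],0.6],[[50,-140,0],[0,0,0],0.6],[[50,-180,0],[0,0,0],0.6],[[50,-220,0],[0,0,0],0.6],[[50,-250,0],[0,0,0],0.6],[[50,-250,0],[0,0,0],0.6],[[50,-250,0],[0,0,0],0.6]]'
python3 - <<'E'
from h import *
t,KT=grab("top")
def show(n,lo,hi,z,amin,box):
    m=mask(t,lo,hi); k=np.zeros_like(m); k[box[1]:box[3],box[0]:box[2]]=255
    for c in blobs(m&k,amin)[:2]: print(n,c[:,0].mean(0).round(1),rect(c,z,KT))
show("lid",(40,60,20),(85,255,200),.07,500,(190,140,290,205))
show("handle",(20,100,100),(35,255,255),.018,20,(125,170,190,250))
show("medium",(12,90,60),(35,255,255),.067,20,(310,175,355,230))
E
```

```text
time_s: 34.12
position: [0.5087, 0.2988, 0.0066]
tcp_rot: [[-0.978, -0.207, 0.001], [-0.207, 0.978, 0.0], [-0.001, 0.0, -1.0]]
force: [-0.2, 0.8, 3.6]
opening: 0.224
time_s: 35.12
position: [0.4689, 0.2912, 0.2329]
tcp_rot: [[-0.978, -0.208, 0.008], [-0.208, 0.978, 0.003], [-0.008, 0.001, -1.0]]
force: [-0.3, -0.6, 0.0]
opening: 0.399
time_s: 35.87
position: [0.472, 0.0341, 0.2261]
tcp_rot: [[-0.979, -0.203, -0.001], [-0.203, 0.979, 0.0], [0.001, 0.001, -1.0]]
force: [-0.2, 1.0, -0.3]
opening: 0.399
lid [238.9 175. ] [640.4  15.4 227.8 140.1  88.5]
handle [158.8 220.2] [488.8 295.7  88.5  20.8  11.8]
medium [339.8 202.6] [ 550.2 -320.1   46.1   46.5   89.1]
```

```bash
python3 -c "
from rig import bot; print(bot.hand_in())"
```

```text
the job is handed in; nothing more can be done
None
```

The job is done and handed in at about 36 s; hand-in reports no verdict.

- **Lid opening:** I levered the lid up with the opener's blade in the slot and swung it back until it met its stop at 12 N.
- **Rings:** The case held only two rings, the large steel one and the medium brass one; the small ring was absent. I threaded the large one first, then the medium one.
- **Ring checks:** The large ring was seen flat and home. The medium ring's outline in the scene view matches the fully seated position to within about 1.5 px.
- **Side force on the medium ring:** It met a side force of about 5 N from the post on the way down. I re-centred it, but about 3.5 N was still there just before I shifted once more and released it.
- **Lid closing:** I pushed the lid shut. The finger stopped at 70 mm with 27 N, and the top view gives the same lid outline as at the start.
- **Opener:** It was knocked about 2 cm inside the tray after I had laid it there, which left the tip at the tray wall. I re-gripped and re-centred it, and it now lies flat with about 20 mm of clearance at each end.
- **Other things on the table:** By eye in the final pictures the bottles and tape look undisturbed, but I did not measure them. Those pictures were taken before I re-centred the opener.

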